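Show a stapler's sides to the inspection camera

TASK

Pick up the stapler and hold it level above the middle of the round pad of the inspection stand, about as high as the lens, so that the stapler's left side squarely faces the lens; then turn it there to show its nose, and then its right side, pausing a good second at each. Left and right are the stapler's own, as seen from behind its hinge looking towards the nose. Finally set it down upright on the middle of the pad - do not drop it - and let go.

Things in the scene. Friction and masses are not known exactly. Their poses are not given: they have to be found in the camera images.
- stapler_mid (a point): Centre of the loose desk stapler (34 wide, 136 long, 48 mm high, 0.22 kg; red upper arm on a dark base), at mid-length, 24 mm above its underside. z up, -y to the nose, +y to the hinge end (upright cheeks), +x to its left side, -x to its right. The arm does not open; grip across it at mid-length: 22 mm wide from 32 to 48 mm above the underside, 16 mm from 18 to 30 mm. Base 34 mm wide, 10 mm high.
- stapler_nose (a point): Front end of the stapler (the nose, where staples come out), 68 mm from the centre point at the same height; axes as there. At the start it stands on the table, nose pointing away from the robot, within about 60 degrees of straight ahead.
- pad (a point): Middle of the top of the round grey felt pad, 156 mm across, of the inspection stand, which is fixed to the table; the top is 6 mm above the table. x points level towards the camera lens, z up, y to the left of someone looking at the lens. The stand is turned up to 17 degrees either way; the camera is always beyond the pad as seen from the robot.
- lens (a point): Front of the lens of the small grey camera (52 mm wide, 40 mm high, its top 108 mm above the table) on a post at the far edge of the stand; the lens is 127 mm from the pad's middle and 88 mm above the table, and looks level over the pad. Axes as for the pad.

How it is judged:
By the outcome, as a careful person would: the job done as asked, in the order asked, and still so for the second after the job is handed in, with the robot touching nothing.
It also fails if it takes over 48 s, if anything falls off the work surface, if the arm or the gripper's body presses on something with over 40 N, if the wrist force passes 120 N, or if a joint passes its speed limit or range.

ROBOT

A 6-joint arm with a two-finger parallel gripper is mounted at the origin on a cart in front of the work surface, level with it; the furniture and walls round the work are solid. World frame = base frame: x ahead of the robot, y to its left, z up, the work surface at z = 0. Lengths are in m, angles in rad, forces in N, time in s.
With the tool pointing down it reaches from about 0.275 to 0.75 m from the base axis. Payload 10.2 kg.
Tool frame: the origin (TCP) lies at the very end of the fingers, on their centre line; the grasp point (between the pads) lies 19 mm behind it (grip_point_offset is the distance from the TCP to the grasp point, in m); z points along the fingers, y is the line along which they close (so a half turn about z gives the same grasp; the last joint's range is limited). The gripper opens to 85 mm and grips with 20 to 120 N. Pads are 22 mm wide; open, the fingers measure 114 mm over their backs; the gripper's body (76 mm by 85 mm) begins 54 mm behind the grasp point. The pads swing forward as they close: fully open they stand 13 mm farther back than shut.
Start: joints at [-1.532, 0.313, 1.498, -0, 1.331, -0.223], TCP at [0.136, -0.507, 0.231] pointing down, gripper open.
Joint ranges: [-2.94, 2.94], [-0.97, 2.17], [0.19, 2.56], [-1.23, 4.37], [0.02, 3.11], [-2.88, 2.88]. Speed limits (rad/s): [2.39, 2.39, 3.01, 3.14, 3.14, 3.14].

INTERFACE

Orientations are given as a unit quaternion [w, x, y, z].
In Python, from bench import get_state, camera, camera_params, sign_off, grip_point_offset gives the robot as it stands.
- The arm moves only by the tool apply_moves, never from a script. Its argument "targets" is a list of rows, each a list of 6 numbers: the shift along the tool's x, y, z in cm, then the turn, a rotation vector about the tool's x, y, z in rad. In form: [[x, y, z, rx, ry, rz], ...]. A call has 1 to 10 rows; each row is the pose to reach, as a shift and turn from the pose commanded when the call began, along the tool's axes at that moment; what a row does not reach only later rows make up. A row lasts 1/10 s, in which the tool goes at most 50 mm and 8.59 degrees, less where a joint would pass 70% of its speed; a pose out of reach is approached as far as the arm can. A call with a gripper value outside its range is refused whole. "jaw" is the closure in counts, from 0 (fully open) to 255 (shut), set as the call begins (left out, the last holds). The fingers move at their own pace and stop on an object; the grip force is fixed at half the most. Time passes only in rows, so rows that repeat a pose let the fingers close. It gives the time, the measured TCP pose, the force, the opening and the grip force at its end, in the units of the state.
- get_state(): the state, without advancing time (a new reading comes with each control period).
- camera(name): name is "scene" or "side" or "wrist"; returns the picture (384x512x3 uint8, red, green, blue); there is no depth.
- camera_params(name): a dict with "fx", "fy", "cx", "cy" (pixels), "cam_to_world" (4x4, takes a point from camera to world coordinates); the wrist camera has in their place "tool_from_camera" (4x4, takes a point from camera to tool coordinates, whose origin is the TCP and whose axes are the flange's). Camera axes: x right, y down, z forward; pixel columns grow to the right and rows downward; lengths in m; the calibration is good to about 2 mm. A picture is of the moment at which its call begins: read the wrist's pose just before it. camera_params takes no time and is no camera call.
- sign_off(): hands the job in; it is judged then, once.
The state is a dict: "clock": time; "joint_pos": joint angles; "qd": joint speeds; "effort": joint torques, N m; "ee_pos": TCP position; "tool_rot": TCP orientation; "force": force on the tool from outside, world axes, zero at the start; "moment": the same for the moment, N m; "grip_width": opening from 0.0 (shut) to 1.0 (fully open); "grasp_force": force on a finger pad.
Only numpy, scipy, OpenCV 4.12 (cv2) and the standard library are available. Lean on these libraries where they do the work, as an engineer would, in place of code of your own. Each camera call takes 0.05 s, during which the arm holds its last target. There are 200 camera calls.

## Working session

There is one attempt and no reset: what is moved stays moved. The work goes in short steps, Python scripts to look and compute and a tool call to move; the robot and the scene stay as the last step left them, time stands still between calls to the robot, and variables do not carry over. Pictures are saved under pics/ and viewed, at most 10 in all, crops included, and the job is handed in when it is done.

Besides the shell and the picture viewer there is one more tool, called after ">>>" in YAML: its name, and indented under it one key for each argument. apply_moves: Moves the arm, as the interface text tells. Its arguments: {"type":"object","properties":{"targets":{"type":"array"},"jaw":{"type":"number"}},"required":["targets"]}

```bash
mkdir -p pics
python3 - <<'E'
from bench import *
import cv2,numpy as np
np.set_printoptions(precision=4,suppress=True)
s=get_state();print(s['clock'],s['ee_pos'],s['tool_rot'],grip_point_offset if not callable(grip_point_offset) else grip_point_offset())
for n in ['scene','side']:
    p=camera_params(n);print(n,p)
    cv2.imwrite(f'pics/{n}0.png',cv2.resize(camera(n)[:,:,::-1],(800,600),interpolation=cv2.INTER_CUBIC))
print(camera_params('wrist'))
E
```

```text
0.0 [ 0.1359 -0.5069  0.2308] [-0.0006  0.9914  0.1305  0.0001] 0.0187
scene {'fx': 397.74257451269006, 'fy': 397.74257451269006, 'cx': 253.36983055210536, 'cy': 190.3876067215006, 'cam_to_world': array([[-0.7783, -0.3173,  0.5417,  0.068 ],
       [-0.6276,  0.3705, -0.6847,  0.6482],
       [ 0.0166, -0.8729, -0.4875,  0.5182],
       [ 0.    ,  0.    ,  0.    ,  1.    ]])}
side {'fx': 465.3949429650416, 'fy': 465.3949429650416, 'cx': 259.1877213366922, 'cy': 190.52166534204423, 'cam_to_world': array([[-0.8704, -0.2117,  0.4444,  0.1599],
       [-0.4923,  0.3768, -0.7846,  0.7518],
       [-0.0013, -0.9018, -0.4322,  0.4539],
       [ 0.    ,  0.    ,  0.    ,  1.    ]])}
{'fx': 329.3248727205282, 'fy': 329.3248727205282, 'cx': 257.54700642772326, 'cy': 194.20576653543813, 'tool_from_camera': array([[ 0.0007, -0.9489, -0.3155,  0.0809],
       [ 1.    ,  0.0005,  0.001 , -0.0006],
       [-0.0008, -0.3155,  0.9489, -0.1432],
       [ 0.    ,  0.    ,  0.    ,  1.    ]])}
```

View pics/scene0.png

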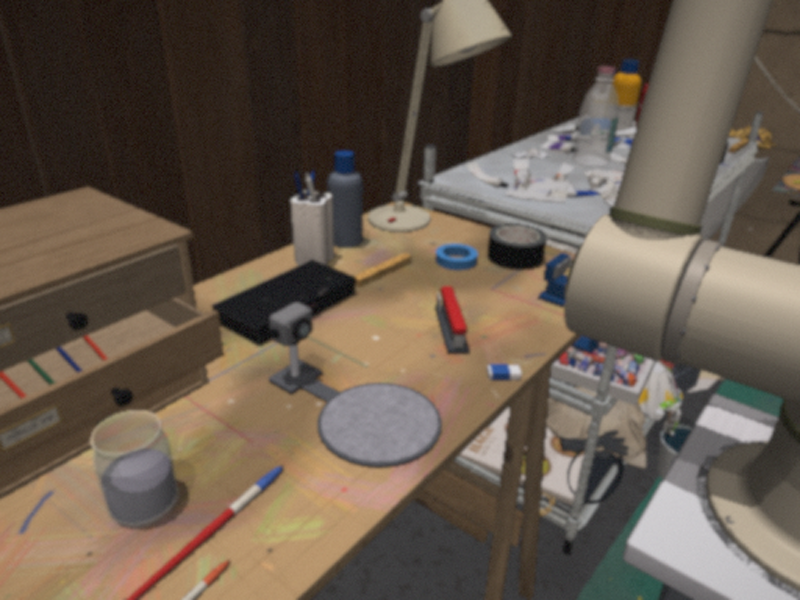

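View pics/side0.png

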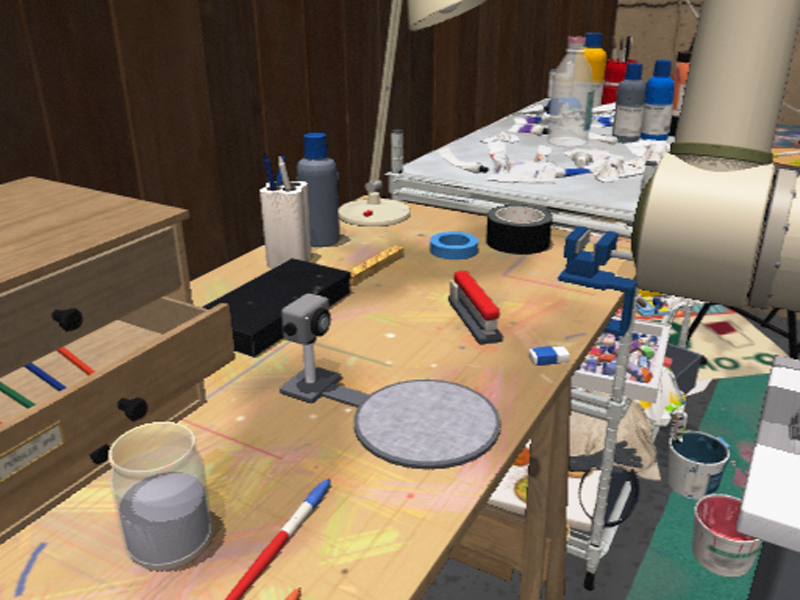

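The side view shows the pad as an ellipse centred near (427,421), about x 355–500 and y 380–463. The lens is at (321,321). The stapler runs from (462,275), the far end and probably the nose, to (490,338) at the near hinge end. The scene view agrees.

```bash
cat > h.py <<'E'
from bench import *
import cv2,numpy as np
from scipy.spatial.transform import Rotation as R
np.set_printoptions(precision=4,suppress=True)
def hit(p,T,u,v,z):
    d=T[:3,:3]@[(u-p['cx'])/p['fx'],(v-p['cy'])/p['fy'],1]; o=T[:3,3]
    return o+d*(z-o[2])/d[2]
def tool():
    s=get_state();T=np.eye(4);q=s['tool_rot'];T[:3,:3]=R.from_quat([q[1],q[2],q[3],q[0]]).as_matrix();T[:3,3]=s['ee_pos'];return T
def proj(p,T,X):
    c=np.linalg.inv(T)@[*X,1];return np.array([p['fx']*c[0]/c[2]+p['cx'],p['fy']*c[1]/c[2]+p['cy']])
def go(P,Rm):
    "shift cm, rotvec in tool frame"
    T=tool();return 100*T[:3,:3].T@(np.array(P)-T[:3,3]),R.from_matrix(T[:3,:3].T@Rm).as_rotvec()
E
python3 - <<'E'
from h import *
k=1/1.5625
for n,L in {'side':[('padc',427,421,.006),('lens',321,321,.088),('redfar',460,278,.048),('rednear',490,310,.046),('basenear',488,338,.005)],'scene':[('padc',380,423,.006),('lens',303,327,.088),('redfar',447,292,.048),('rednear',458,330,.046),('basenear',456,350,.005)]}.items():
    p=camera_params(n)
    for a,u,v,z in L: print(n,a,hit(p,p['cam_to_world'],u*k,v*k,z))
E
```

```text
side padc [0.4524 0.1887 0.006 ]
side lens [0.5871 0.1837 0.088 ]
side redfar [ 0.5423 -0.0762  0.048 ]
side rednear [ 0.4688 -0.0098  0.046 ]
side basenear [ 0.4701 -0.0113  0.005 ]
scene padc [0.4516 0.1904 0.006 ]
scene lens [0.5884 0.1842 0.088 ]
scene redfar [ 0.5402 -0.0785  0.048 ]
scene rednear [0.4653 0.0015 0.046 ]
scene basenear [ 0.4711 -0.0065  0.005 ]
```

```bash
cat >> h.py <<'E'
def down(yaw):  # tool down, tool x at yaw (deg)
    c,s=np.cos(np.radians(yaw)),np.sin(np.radians(yaw));return np.array([[c,s,0],[s,-c,0],[0,0,-1.]])
E
python3 -c "
from h import *
print(go([.505,-.043,.22],down(137)))"
```

```text
(array([ 47.6612, -35.2554,   1.1317]), array([-0.0004, -0.0013, -2.1293]))
```

>>> apply_moves:
  targets:
    - [47.7,-35.3,1.1,0,0,-2.13]
    - [47.7,-35.3,1.1,0,0,-2.13]
    - [47.7,-35.3,1.1,0,0,-2.13]
    - [47.7,-35.3,1.1,0,0,-2.13]
    - [47.7,-35.3,1.1,0,0,-2.13]
    - [47.7,-35.3,1.1,0,0,-2.13]
    - [47.7,-35.3,1.1,0,0,-2.13]
    - [47.7,-35.3,1.1,0,0,-2.13]
    - [47.7,-35.3,1.1,0,0,-2.13]
    - [47.7,-35.3,1.1,0,0,-2.13]

```text
clock: 1.1
ee_pos: [0.4479, -0.1139, 0.2219]
tool_rot: [-0.0, 0.634, 0.773, -0.0]
force: [0.8, -1.0, 0.6]
grip_width: 1.001
grasp_force: 0.0
```

```bash
python3 -c "
from h import *
s=get_state();print(s['clock'],s['joint_pos'])
print(go([.505,-.043,.22],down(137)))"
```

```text
1.1 [-0.5033  0.1821  1.6913 -0.0001  1.2682 -0.7006]
(array([5.8303, 6.9871, 0.1931]), array([-0.0001, -0.    , -0.623 ]))
```

>>> apply_moves:
  targets:
    - [5.8,7.0,0.2,0,0,-0.62]
    - [5.8,7.0,0.2,0,0,-0.62]
    - [5.8,7.0,0.2,0,0,-0.62]
    - [5.8,7.0,0.2,0,0,-0.62]
    - [5.8,7.0,0.2,0,0,-0.62]
    - [5.8,7.0,0.2,0,0,-0.62]
    - [5.8,7.0,0.2,0,0,-0.62]

```text
clock: 1.8
ee_pos: [0.5046, -0.0458, 0.22]
tool_rot: [-0.0, 0.372, 0.928, 0.0]
force: [0.7, 0.2, 0.4]
grip_width: 1.002
grasp_force: 0.0
```

```bash
python3 -c "
from h import *
T=tool();np.save('T1.npy',T);print(T[:3,3])
cv2.imwrite('pics/w1.png',cv2.resize(camera('wrist')[:,:,::-1],(800,600),interpolation=cv2.INTER_CUBIC))"
```

```text
[ 0.5046 -0.0458  0.22  ]
```

View pics/w1.png

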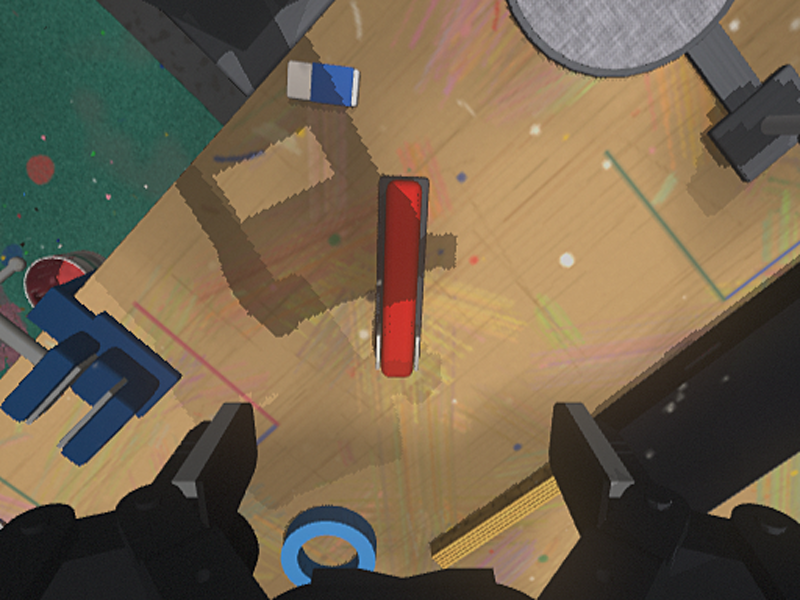

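The wrist view shows the stapler nearly aligned, with red running from (404,180) to (398,376). The fingers are at the bottom, at x≈240 and x≈565. I can't tell which end is the hinge from this, so I'll enlarge both views.

```bash
python3 -c "
from h import *
a=cv2.imread('pics/side0.png')[255:355,430:520];b=cv2.imread('pics/w1.png')[165:390,340:460]
r=lambda i,w,h:cv2.resize(i,(w,h),interpolation=cv2.INTER_CUBIC)
cv2.imwrite('pics/c1.png',np.hstack([r(a,480,533),r(b,284,533)]))"
```

```text
(no output)
```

View pics/c1.png

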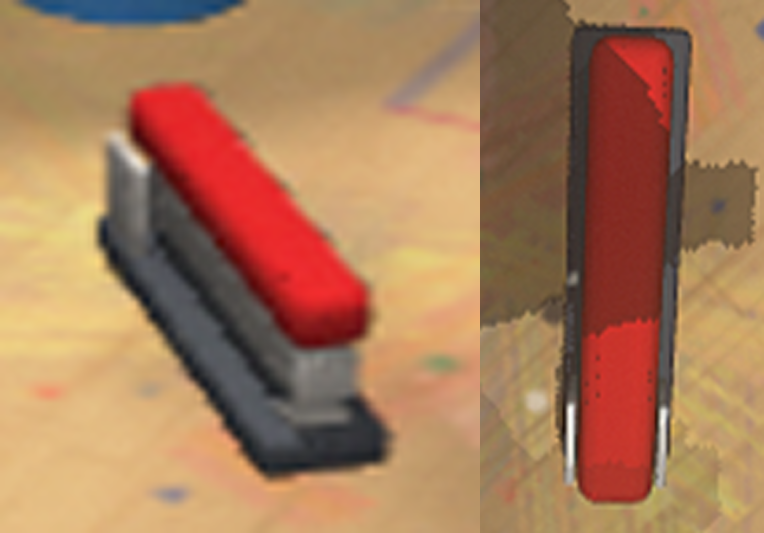

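The cheeks are clearly at the far end (the bottom of the wrist view), and the anvil plate and staple exit are at the end near the robot. So the nose points back towards the robot here, contrary to the note. I'll trust the visible features. Next I'll refine the stapler and check the stand with an overlay.

Run:
```python
from h import *
k=1/1.5625
p=camera_params('wrist');T=np.load('T1.npy')@p['tool_from_camera']
H=lambda u,v,z:hit(p,T,u*k,v*k,z)
a=H(404,180,.047);b=H(398,376,.047);c=H(404,177,.010)
print('red nose/hinge',a,b,'len',np.linalg.norm(a-b),'yaw nose',np.degrees(np.arctan2(*(a-b)[1::-1])),'mid',(a+b)/2,'base nose end',c)
print('red width',H(389,270,.048)-H(424,270,.048),'mid from base', c-.068*(a-b)/np.linalg.norm(a-b))
out=[]
pc=np.array([.452,.1895,.006]);yaw=np.radians(-2.3)
for n,(x,y) in {'side':(265,280),'scene':(250,290)}.items():
    q=camera_params(n);im=cv2.imread(f'pics/{n}0.png')
    im=cv2.resize(im[y:y+200,x:x+250],(750,600),interpolation=cv2.INTER_CUBIC)[:, :]
    f=lambda X:tuple(int(round(t)) for t in 3*(proj(q,q['cam_to_world'],X)*1.5625-[x,y]))
    for t in np.arange(0,360,15): cv2.circle(im,f(pc+.078*np.array([np.cos(np.radians(t)),np.sin(np.radians(t)),0])),2,(0,0,255),-1)
    L=pc+[.127*np.cos(yaw),.127*np.sin(yaw),.082];cv2.circle(im,f(L),3,(0,255,255),-1)
    for s in(-.026,.026):
        for z in (.02,-.02): cv2.circle(im,f(L+[-s*np.sin(yaw),s*np.cos(yaw),z]),3,(0,255,0),-1)
    cv2.circle(im,f(pc),3,(255,0,0),-1)
    out.append(cv2.resize(im,(400,320)) if 0 else im)
cv2.imwrite('pics/st_side.png',out[0]);cv2.imwrite('pics/st_scene.png',out[1])
```

```text
red nose/hinge [ 0.4661 -0.0076  0.047 ] [ 0.5575 -0.1003  0.047 ] len 0.1302142749002164 yaw nose 134.576521745264 mid [ 0.5118 -0.0539  0.047 ] base nose end [ 0.4671 -0.0084  0.01  ]
red width [-0.0153 -0.016   0.    ] mid from base [ 0.5149 -0.0568  0.01  ]
```

View pics/st_side.png

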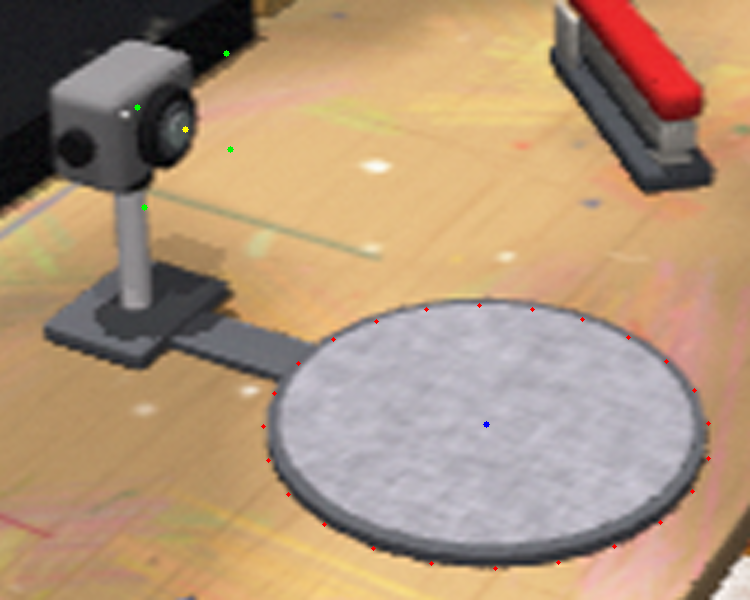

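In the side overlay, the true pad rim is about 10 px (zoomed) above my ring. The rim spans x 268–706 and y 298–550. The lens centre is at about (176,122), against my dot at (185,129). Now the scene view.

View pics/st_scene.png

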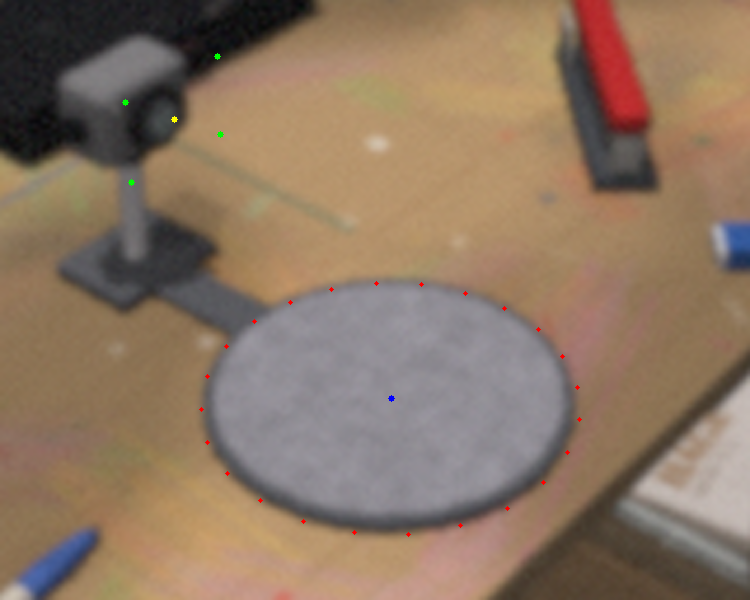

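In the scene view the felt spans x 211–567 and y 282–516. The lens centre is at about (162,118) and the post foot at (133,252). I'll fit the stand from the extents in both views.

Run:
```python
from h import *
from scipy.optimize import least_squares as LS
O={'side':(265,280),'scene':(250,290)}
E={'side':(276,697,302,546),'scene':(211,567,282,516)}
t=np.linspace(0,2*np.pi,361)
def ext(n,x,y,r):
    q=camera_params(n);P=np.array([3*(proj(q,q['cam_to_world'],[x+r*np.cos(a),y+r*np.sin(a),.006])*1.5625-O[n]) for a in t[::4]])
    return np.array([P[:,0].min(),P[:,0].max(),P[:,1].min(),P[:,1].max()])
for ns in (['side'],['scene'],['side','scene']):
    s=LS(lambda v:np.concatenate([ext(n,*v)-E[n] for n in ns]),[.452,.19,.076]);print(ns,s.x,s.fun)
pc=s.x[:2]
for n,pts in {'side':{'lens':(176,122,.088),'foot':(134,304,.008)},'scene':{'lens':(162,118,.088),'foot':(133,252,.008)}}.items():
    q=camera_params(n)
    for k,(u,v,z) in pts.items():
        h=hit(q,q['cam_to_world'],(u/3+O[n][0])/1.5625,(v/3+O[n][1])/1.5625,z);d=h[:2]-pc
        print(n,k,h,np.linalg.norm(d),np.degrees(np.arctan2(d[1],d[0])))
```

```text
['side'] [0.4551 0.1836 0.074 ] [ 0.3284 -0.3269 -0.6142  0.5164]
['scene'] [0.4557 0.1858 0.0737] [ 0.3216 -0.3231 -0.5309  0.4497]
['side', 'scene'] [0.4553 0.1848 0.0738] [-1.485  -2.5047  0.9187  2.114   2.7098  2.2978 -1.3965 -0.397 ]
side lens [0.585  0.1816 0.088 ] 0.12973694591503593 -1.3895225900456174
side foot [0.6045 0.1885 0.008 ] 0.14921258471307758 1.4544749620082364
scene lens [0.5833 0.1873 0.088 ] 0.12802232094817725 1.1610170914256939
scene foot [0.6056 0.1903 0.008 ] 0.15038752074158557 2.1140339518935747
```

```bash
cat >> h.py <<'E'
LEAN=R.from_euler('y',.2).as_matrix()
def pose(P,hinge_yaw,h=.040):
    "TCP pose to hold stapler with underside at P (xyz), lean .2 to nose, grasp h above underside"
    Rm=down(hinge_yaw)@LEAN;return np.array(P)+[0,0,h]+Rm[:,2]*.0187,Rm
E
python3 -c "
from h import *
print(go(*pose([.513,-.055,.11],46)))"
```

```text
(array([-1.2371,  0.2856,  8.8375]), array([-0.1576,  0.1567,  1.5704]))
```

>>> apply_moves:
  targets:
    - [0,0,0,0,0,1.5]
    - [0,0,0,0,0,1.5]
    - [0,0,0,0,0,1.5]
    - [0,0,0,0,0,1.5]
    - [0,0,0,0,0,1.5]
    - [0,0,0,0,0,1.5]
    - [0,0,0,0,0,1.5]
    - [0,0,0,0,0,1.5]
    - [0,0,0,0,0,1.5]
    - [0,0,0,0,0,1.5]

```text
clock: 2.85
ee_pos: [0.5047, -0.0458, 0.2201]
tool_rot: [-0.0, 0.906, 0.423, 0.0]
force: [0.1, -0.4, 0.0]
grip_width: 0.997
grasp_force: 0.0
```

```bash
python3 -c "
from h import *
print(go(*pose([.513,-.055,.11],-45.4)),get_state()['joint_pos'])"
```

```text
(array([-0.2036,  1.5974,  8.8382]), array([-0.1665,  0.1514,  1.6596])) [-0.3221  0.2818  1.5695  0.      1.2903  0.3753]
```

>>> apply_moves:
  targets:
    - [-0.2,1.6,8.8,-0.167,0.151,1.66]
    - [-0.2,1.6,8.8,-0.167,0.151,1.66]
    - [-0.2,1.6,8.8,-0.167,0.151,1.66]
    - [-0.2,1.6,8.8,-0.167,0.151,1.66]
    - [-0.2,1.6,8.8,-0.167,0.151,1.66]
    - [-0.2,1.6,8.8,-0.167,0.151,1.66]
    - [-0.2,1.6,8.8,-0.167,0.151,1.66]
    - [-0.2,1.6,8.8,-0.167,0.151,1.66]
    - [-0.2,1.6,8.8,-0.167,0.151,1.66]
    - [-0.2,1.6,8.8,-0.167,0.151,1.66]

```text
clock: 3.85
ee_pos: [0.5157, -0.0576, 0.1321]
tool_rot: [0.035, 0.949, -0.303, 0.085]
force: [-0.2, 0.3, 1.0]
grip_width: 1.0
grasp_force: 0.0
```

>>> apply_moves:
  targets:
    - [0,0,0,0,0,0.2]
    - [0,0,0,0,0,0.2]
    - [0,0,0,0,0,0.2]
    - [0,0,0,0,0,0.0]

```text
clock: 4.25
ee_pos: [0.5158, -0.0575, 0.1321]
tool_rot: [0.033, 0.943, -0.321, 0.085]
force: [0.3, -0.1, 0.2]
grip_width: 0.998
grasp_force: 0.0
```

```bash
python3 -c "
from h import *
T=tool();np.save('T2.npy',T);print(T,get_state()['joint_pos'],go(*pose([.513,-.055,.0],-45.4)))
cv2.imwrite('pics/w2.png',cv2.resize(camera('wrist')[:,:,::-1],(800,600),interpolation=cv2.INTER_CUBIC))"
```

```text
[[ 0.779  -0.6113  0.1396  0.5158]
 [-0.6    -0.7914 -0.1175 -0.0575]
 [ 0.1823  0.0078 -0.9832  0.1321]
 [ 0.      0.      0.      1.    ]] [-0.3015  0.3307  1.7662 -0.0921  0.8774  1.9793] (array([-2.0202, -0.0633, 10.8537]), array([-0.018 ,  0.0161,  0.1337]))
```

View pics/w2.png

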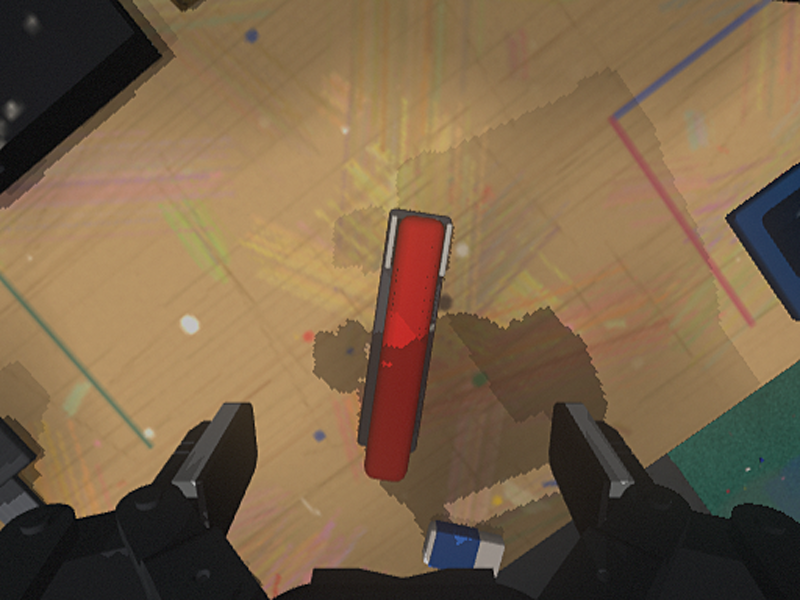

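The wrist view shows the cheeks at the top, (388,240) and (447,250), so tool +x points to the hinge. The red arm runs from (422,217) to (386,480).

Run:
```python
from h import *
k=1/1.5625
p=camera_params('wrist');T=np.load('T2.npy')@p['tool_from_camera']
H=lambda u,v,z:hit(p,T,u*k,v*k,z)
h=H(422,217,.047);n=H(386,480,.047);d=(n-h)/np.linalg.norm(n-h)
b1=H(421,211,.010)
print(h,n,np.linalg.norm(n-h),np.degrees(np.arctan2(d[1],d[0])),(h+n)/2,'from hinge base end',b1,b1+.068*d)
```

```text
[ 0.5576 -0.102   0.047 ] [ 0.4662 -0.0098  0.047 ] 0.12976245363739403 134.74848070170842 [ 0.5119 -0.0559  0.047 ] from hinge base end [ 0.5602 -0.1054  0.01  ] [ 0.5124 -0.0571  0.01  ]
```

```bash
python3 -c "
from h import *
print(go(*pose([.513,-.0565,.08],-45.3)));print(go(*pose([.513,-.0565,.0],-45.3)))"
```

```text
(array([-0.4733,  0.1129,  3.0063]), array([-0.0178,  0.016 ,  0.1433]))
(array([-1.9312,  0.0342, 10.8719]), array([-0.0178,  0.016 ,  0.1433]))
```

>>> apply_moves:
  targets:
    - [-0.47,0.11,3.0,-0.018,0.016,0.143]
    - [-0.47,0.11,3.0,-0.018,0.016,0.143]
    - [-0.83,0.09,5.0,-0.018,0.016,0.143]
    - [-1.2,0.07,7.0,-0.018,0.016,0.143]
    - [-1.57,0.05,9.0,-0.018,0.016,0.143]
    - [-1.93,0.03,10.8,-0.018,0.016,0.143]
    - [-1.93,0.03,10.8,-0.018,0.016,0.143]
    - [-1.93,0.03,10.8,-0.018,0.016,0.143]

```text
clock: 5.1
ee_pos: [0.5162, -0.0588, 0.0233]
tool_rot: [0.038, 0.916, -0.389, 0.092]
force: [0.0, -0.0, 0.2]
grip_width: 0.998
grasp_force: 0.0
```

```bash
python3 -c "
from h import *
print(get_state()['force'],get_state()['joint_pos'],go(*pose([.513,-.0565,.0],-45.3)))"
```

```text
[ 0.0092 -0.0053  0.1976] [-0.2915  0.5126  1.85   -0.1671  0.6093  2.2107] (array([-0.0527,  0.063 ,  0.1584]), array([ 0.    , -0.0002, -0.0117]))
```

>>> apply_moves:
  targets:
    - [0,0.06,0.1,0,0,-0.01]
    - [0,0.06,0.1,0,0,-0.01]
    - [0,0.06,0.1,0,0,-0.01]
    - [0,0.06,0.1,0,0,-0.01]
    - [0,0.06,0.1,0,0,-0.01]
    - [0,0.06,0.1,0,0,-0.01]
    - [0,0.06,0.1,0,0,-0.01]
    - [0,0.06,0.1,0,0,-0.01]
    - [0,0.06,0.1,0,0,-0.01]
    - [0,0.06,0.1,0,0,-0.01]
  jaw: 255

```text
clock: 6.1
ee_pos: [0.5157, -0.0592, 0.0218]
tool_rot: [0.038, 0.918, -0.385, 0.092]
force: [-1.3, 1.5, 5.1]
grip_width: 0.244
grasp_force: 59.4
```

```bash
python3 -c "
from h import *
T=tool();np.save('Tg.npy',T);print(T[:3,3],np.degrees(np.arctan2(T[1,0],T[0,0])),get_state()['grip_width'])
for u,y in [((.45,-.0,.12),-10),((.455,.185,.064),90.7)]: print(go(*pose(u,y)))
"
```

```text
[ 0.5157 -0.0592  0.0218] -45.47794664938025 0.24396141920057451
(array([ -5.9696,   0.3065, -13.447 ]), array([ 0.1226, -0.0006, -0.6068]))
(array([-20.2261, -13.0619, -10.6211]), array([ 0.4724, -0.0008, -2.3292]))
```

```bash
python3 -c "
from h import *
for u,y in [((.513,-.0565,.04),-45.5),((.48,-.02,.10),30)]: print(go(*pose(u,y)))
"
```

```text
(array([ 0.7823, -0.0025, -3.912 ]), array([-0.0006, -0.0004,  0.0004]))
(array([ -3.114 ,  -0.5726, -10.8257]), array([ 0.2615, -0.0007, -1.291 ]))
```

>>> apply_moves:
  targets:
    - [0.4,0,-2,0,0,0]
    - [0.8,0,-4,0,0,0]
    - [-3.1,-0.6,-10.8,0.262,0,-1.291]
    - [-3.1,-0.6,-10.8,0.262,0,-1.291]
    - [-3.1,-0.6,-10.8,0.262,0,-1.291]
    - [-3.1,-0.6,-10.8,0.262,0,-1.291]
    - [-3.1,-0.6,-10.8,0.262,0,-1.291]
    - [-3.1,-0.6,-10.8,0.262,0,-1.291]
    - [-3.1,-0.6,-10.8,0.262,0,-1.291]
    - [-3.1,-0.6,-10.8,0.262,0,-1.291]

```text
clock: 7.1
ee_pos: [0.4829, -0.018, 0.1207]
tool_rot: [-0.021, 0.974, 0.204, 0.097]
force: [-0.8, 0.1, -1.9]
grip_width: 0.25
grasp_force: 59.5
```

```bash
python3 -c "
from h import *
print(get_state()['joint_pos'])
for u,y in [((.455,.185,.10),90.7),((.455,.185,.064),90.7)]: print(go(*pose(u,y)))
"
```

```text
[-0.3566  0.2639  1.8987  0.1868  0.8442  0.6869]
(array([  5.6253, -20.0572,   1.0613]), array([ 0.2313, -0.0004, -1.1474]))
(array([  4.9112, -20.0527,   4.5898]), array([ 0.2313, -0.0004, -1.1474]))
```

>>> apply_moves:
  targets:
    - [1.5,-5,0.3,0.231,0,-1.147]
    - [2.5,-9,0.5,0.231,0,-1.147]
    - [3.5,-12,0.7,0.231,0,-1.147]
    - [4.2,-15,0.8,0.231,0,-1.147]
    - [4.9,-17,0.9,0.231,0,-1.147]
    - [5.3,-18.5,1.0,0.231,0,-1.147]
    - [5.6,-20.05,1.1,0.231,0,-1.147]
    - [5.6,-20.05,1.1,0.231,0,-1.147]
    - [5.1,-20.05,3.5,0.231,0,-1.147]
    - [4.9,-20.05,4.6,0.231,0,-1.147]

```text
clock: 8.1
ee_pos: [0.4557, 0.1887, 0.0841]
tool_rot: [-0.071, 0.702, 0.705, 0.07]
force: [0.5, -1.4, -2.4]
grip_width: 0.246
grasp_force: 59.6
```

```bash
python3 -c "
from h import *
print(get_state()['joint_pos'])
print(go(*pose((.455,.185,.064),90.7)))
a=cv2.resize(camera('side')[:,:,::-1][150:360,170:400],(800,600),interpolation=cv2.INTER_CUBIC)
cv2.imwrite('pics/p1.png',a)
"
```

```text
[ 0.0474  0.397   1.8243  0.2499  0.9287 -0.1091]
(array([ 0.0365, -0.0724, -0.1561]), array([-0.0003,  0.0005, -0.0068]))
```

View pics/p1.png

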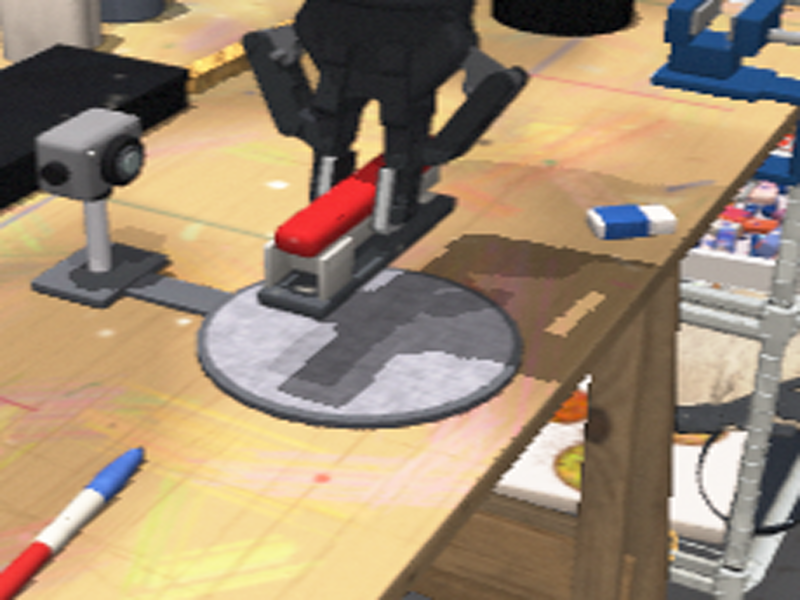

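The side view shows the stapler over the pad, with the hinge cheeks facing +y at (300,270) and the nose towards −y. Its left side therefore faces the lens. I'll check that it is level.

Run:
```python
from h import *
q=camera_params('side')
for lab,X in [('hinge base bottom -x',(.438,.253,.064)),('hinge base bottom +x',(.472,.253,.064)),('nose base bottom -x',(.438,.117,.064)),('nose base top',(.438,.117,.074)),('red hinge top -x',(.444,.250,.112))]:
    u,v=proj(q,q['cam_to_world'],X);print(lab,(u-170)*800/230,(v-150)*600/210)
```

```text
hinge base bottom -x 319.65118226907754 319.5812317899127
hinge base bottom +x 250.8783290316068 301.47293245776854
nose base bottom -x 455.514742871244 205.83173160813098
nose base top 456.2862427063682 191.07066898823876
red hinge top -x 310.63823595551145 233.41821365196049
```

The predicted corners match the picture within a few px, so the stapler is level and centred. Now I'll pause here, left side to the lens.

>>> apply_moves:
  targets:
    - [0,-0.1,-0.1,0,0,0]
    - [0,-0.1,-0.1,0,0,0]
    - [0,-0.1,-0.1,0,0,0]
    - [0,-0.1,-0.1,0,0,0]
    - [0,-0.1,-0.1,0,0,0]
    - [0,-0.1,-0.1,0,0,0]
    - [0,-0.1,-0.1,0,0,0]
    - [0,-0.1,-0.1,0,0,0]
    - [0,-0.1,-0.1,0,0,0]
    - [0,-0.1,-0.1,0,0,0]

```text
clock: 9.15
ee_pos: [0.4557, 0.1885, 0.0868]
tool_rot: [-0.07, 0.702, 0.706, 0.071]
force: [-0.5, -1.3, -2.7]
grip_width: 0.243
grasp_force: 59.6
```

>>> apply_moves:
  targets:
    - [0,0,0,0,0,0]
    - [0,0,0,0,0,0]
    - [0,0,0,0,0,0]
    - [0,0,0,0,0,0]
    - [0,0,0,0,0,0]
    - [0,0,0,0,0,0]

```text
clock: 9.75
ee_pos: [0.4557, 0.1885, 0.0868]
tool_rot: [-0.07, 0.702, 0.706, 0.071]
force: [-0.9, 0.5, -1.8]
grip_width: 0.245
grasp_force: 59.6
```

```bash
python3 -c "
from h import *
print(tool()[:3,3],go(*pose((.455,.185,.064),90.7)))
print(go(*pose((.455,.185,.064),135.7)))
print(go(*pose((.455,.185,.064),180.7)))
"
```

```text
[0.4557 0.1885 0.0868] (array([-0.0014, -0.0715,  0.1137]), array([ 0.0025,  0.0002, -0.0064]))
(array([-0.1097, -0.3334,  0.0914]), array([ 0.1584,  0.0006, -0.7762]))
(array([-0.3679, -0.4405,  0.039 ]), array([ 0.3142,  0.0011, -1.546 ]))
```

>>> apply_moves:
  targets:
    - [-0.1,-0.2,0.1,0.314,0,-1.546]
    - [-0.1,-0.2,0.1,0.314,0,-1.546]
    - [-0.1,-0.3,0.1,0.314,0,-1.546]
    - [-0.1,-0.3,0.1,0.314,0,-1.546]
    - [-0.2,-0.4,0.1,0.314,0,-1.546]
    - [-0.3,-0.4,0.0,0.314,0,-1.546]
    - [-0.4,-0.4,0.0,0.314,0,-1.546]
    - [-0.4,-0.4,0.0,0.314,0,-1.546]
    - [-0.4,-0.4,0.0,0.314,0,-1.546]
    - [-0.4,-0.4,0.0,0.314,0,-1.546]

```text
clock: 10.75
ee_pos: [0.4518, 0.1845, 0.0859]
tool_rot: [-0.099, 0.03, 0.995, 0.003]
force: [-0.0, 0.2, -3.0]
grip_width: 0.243
grasp_force: 59.7
```

```bash
python3 -c "
from h import *
print(tool()[:3,3],get_state()['joint_pos'],go(*pose((.455,.185,.064),180.7)))
"
```

```text
[0.4518 0.1845 0.0859] [ 0.1275  0.4992  1.6515  0.0393  1.187  -1.4022] (array([0.0502, 0.038 , 0.0382]), array([ 0.0139,  0.0008, -0.0703]))
```

>>> apply_moves:
  targets:
    - [0,0,0,0.014,0,-0.07]
    - [0,0,0,0.014,0,-0.07]
    - [0,0,0,0.014,0,-0.07]
    - [0,0,0,0.014,0,-0.07]
    - [0,0,0,0.014,0,-0.07]
    - [0,0,0,0.014,0,-0.07]
    - [0,0,0,0.014,0,-0.07]
    - [0,0,0,0.014,0,-0.07]
    - [0,0,0,0.014,0,-0.07]
    - [0,0,0,0.014,0,-0.07]

```text
clock: 11.75
ee_pos: [0.4517, 0.1846, 0.086]
tool_rot: [-0.099, -0.003, 0.995, -0.0]
force: [-0.5, 0.3, -2.2]
grip_width: 0.248
grasp_force: 59.7
```

>>> apply_moves:
  targets:
    - [0,0,0,0,0,0]
    - [0,0,0,0,0,0]
    - [0,0,0,0,0,0]
    - [0,0,0,0,0,0]
    - [0,0,0,0,0,0]
    - [0,0,0,0,0,0]
    - [0,0,0,0,0,0]

```text
clock: 12.45
ee_pos: [0.4517, 0.1846, 0.086]
tool_rot: [-0.099, -0.003, 0.995, -0.0]
force: [0.8, -0.0, -1.9]
grip_width: 0.249
grasp_force: 59.7
```

```bash
python3 -c "
from h import *
print(tool()[:3,3],go(*pose((.455,.185,.064),180.7)))
print(go(*pose((.455,.185,.064),270.7)))
"
```

```text
[0.4517 0.1846 0.086 ] (array([0.0325, 0.0396, 0.0402]), array([ 0.0009,  0.0008, -0.0061]))
(array([-0.3339, -0.3296, -0.0336]), array([ 0.3124,  0.0004, -1.5457]))
```

>>> apply_moves:
  targets:
    - [0,-0.1,0,0.312,0,-1.546]
    - [0,-0.2,0,0.312,0,-1.546]
    - [-0.1,-0.3,0,0.312,0,-1.546]
    - [-0.1,-0.3,0,0.312,0,-1.546]
    - [-0.2,-0.3,0,0.312,0,-1.546]
    - [-0.3,-0.3,0,0.312,0,-1.546]
    - [-0.3,-0.3,0,0.312,0,-1.546]
    - [-0.3,-0.3,0,0.312,0,-1.546]
    - [-0.3,-0.3,0,0.312,0,-1.546]
    - [-0.3,-0.3,0,0.312,0,-1.546]

```text
clock: 13.45
ee_pos: [0.4546, 0.1817, 0.0854]
tool_rot: [-0.073, -0.683, 0.724, -0.068]
force: [-0.0, 0.2, -1.1]
grip_width: 0.246
grasp_force: 59.7
```

```bash
python3 -c "
from h import *
print(tool()[:3,3],get_state()['joint_pos'],go(*pose((.455,.185,.064),270.7)))
"
```

```text
[0.4546 0.1817 0.0854] [ 0.2409  0.4615  1.7159 -0.222   1.0349 -2.7217] (array([ 0.0425, -0.0457, -0.0199]), array([ 0.0142,  0.0005, -0.0693]))
```

>>> apply_moves:
  targets:
    - [0,0,0,0.014,0,-0.07]
    - [0,0,0,0.014,0,-0.07]
    - [0,0,0,0.014,0,-0.07]
    - [0,0,0,0.014,0,-0.07]
    - [0,0,0,0.014,0,-0.07]
    - [0,0,0,0.014,0,-0.07]
    - [0,0,0,0.014,0,-0.07]
    - [0,0,0,0.014,0,-0.07]
    - [0,0,0,0.014,0,-0.07]
    - [0,0,0,0.014,0,-0.07]

```text
clock: 14.45
ee_pos: [0.4546, 0.1816, 0.0854]
tool_rot: [0.07, 0.706, -0.701, 0.071]
force: [0.3, -0.7, -1.2]
grip_width: 0.245
grasp_force: 59.7
```

>>> apply_moves:
  targets:
    - [0,0,0,0,0,0]
    - [0,0,0,0,0,0]
    - [0,0,0,0,0,0]
    - [0,0,0,0,0,0]
    - [0,0,0,0,0,0]
    - [0,0,0,0,0,0]
    - [0,0,0,0,0,0]

```text
clock: 15.15
ee_pos: [0.4546, 0.1815, 0.0854]
tool_rot: [0.07, 0.706, -0.701, 0.071]
force: [-0.2, 0.3, -2.0]
grip_width: 0.245
grasp_force: 59.7
```

```bash
python3 -c "
from h import *
print(tool()[:3,3],get_state()['joint_pos'],go(*pose((.455,.185,.064),270.7)))
print(go(*pose((.455,.185,.012),270.7)),go(*pose((.455,.185,.006),270.7)))
a=cv2.resize(camera('side')[:,:,::-1][150:360,170:400],(800,600),interpolation=cv2.INTER_CUBIC)
cv2.imwrite('pics/p3.png',a)
"
```

```text
[0.4546 0.1815 0.0854] [ 0.2424  0.4562  1.7247 -0.228   1.02   -2.7803] (array([ 0.0318, -0.0429, -0.0226]), array([ 0.0014,  0.0005, -0.0055]))
(array([-0.9987, -0.0442,  5.0742]), array([ 0.0014,  0.0005, -0.0055])) (array([-1.1176, -0.0444,  5.6623]), array([ 0.0014,  0.0005, -0.0055]))
```

View pics/p3.png

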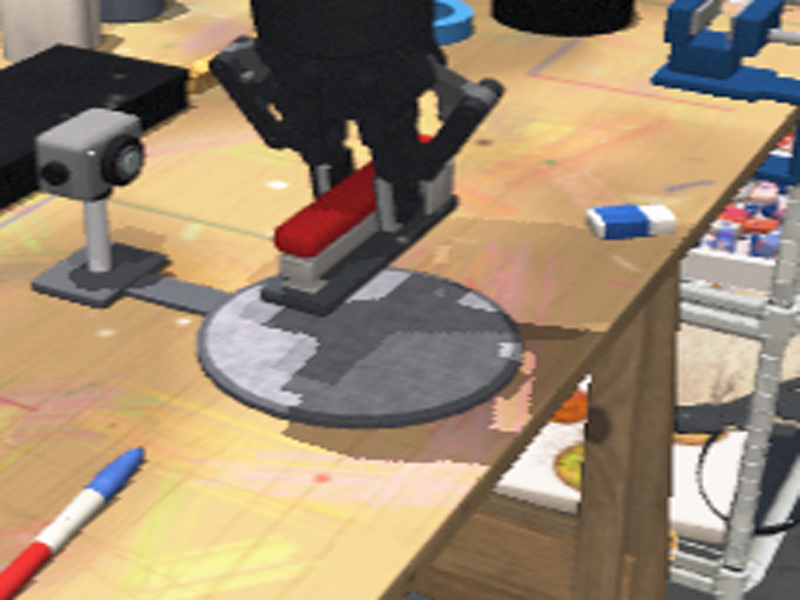

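The side view shows the nose block and anvil facing +y at (300,280), the cheeks at the far end, and the stapler level, so its right side faces the lens. Now I'll lower it.

>>> apply_moves:
  targets:
    - [-0.3,0,1.5,0,0,0]
    - [-0.6,0,3,0,0,0]
    - [-0.8,0,4,0,0,0]
    - [-0.95,0,4.7,0,0,0]
    - [-1.0,0,5.1,0,0,0]
    - [-1.05,0,5.3,0,0,0]
    - [-1.07,0,5.4,0,0,0]
    - [-1.09,0,5.5,0,0,0]
    - [-1.09,0,5.5,0,0,0]

```text
clock: 16.1
ee_pos: [0.4547, 0.1814, 0.0295]
tool_rot: [0.07, 0.706, -0.701, 0.071]
force: [-0.1, -0.1, -2.0]
grip_width: 0.247
grasp_force: 59.7
```

>>> apply_moves:
  targets:
    - [-0.01,0,0.05,0,0,0]
    - [-0.02,0,0.1,0,0,0]
    - [-0.03,0,0.15,0,0,0]
    - [-0.03,0,0.15,0,0,0]

```text
clock: 16.5
ee_pos: [0.4547, 0.1814, 0.0278]
tool_rot: [0.07, 0.706, -0.701, 0.071]
force: [-0.4, 0.4, -1.3]
grip_width: 0.246
grasp_force: 59.8
```

>>> apply_moves:
  targets:
    - [-0.01,0,0.04,0,0,0]
    - [-0.015,0,0.08,0,0,0]
    - [-0.015,0,0.08,0,0,0]

```text
clock: 16.8
ee_pos: [0.4548, 0.1814, 0.0277]
tool_rot: [0.07, 0.706, -0.701, 0.071]
force: [-2.3, 0.2, 8.3]
grip_width: 0.249
grasp_force: 61.0
```

>>> apply_moves:
  targets:
    - [0,0,0,0,0,0]
    - [0,0,0,0,0,0]
    - [0,0,0,0,0,0]
    - [0,0,0,0,0,0]
    - [0,0,0,0,0,0]
    - [0,0,0,0,0,0]
    - [0,0,0,0,0,0]
    - [0,0,0,0,0,0]
    - [0,0,0,0,0,0]
    - [0,0,0,0,0,0]
  jaw: 0

```text
clock: 17.8
ee_pos: [0.4546, 0.1814, 0.027]
tool_rot: [0.07, 0.706, -0.701, 0.071]
force: [0.5, -0.2, -0.0]
grip_width: 0.998
grasp_force: 0.0
```

>>> apply_moves:
  targets:
    - [0,0,-1,0,0,0]
    - [0,0,-2.5,0,0,0]
    - [0,0,-4.5,0,0,0]
    - [0,0,-7,0,0,0]
    - [0,0,-10,0,0,0]
    - [0,0,-13,0,0,0]
    - [0,0,-15,0,0,0]
    - [0,0,-15,0,0,0]
    - [0,0,-15,0,0,0]

```text
clock: 18.7
ee_pos: [0.4542, 0.2111, 0.174]
tool_rot: [0.07, 0.706, -0.701, 0.071]
force: [0.4, -0.0, 0.0]
grip_width: 1.001
grasp_force: 0.0
```

```bash
python3 -c "
from h import *
s=get_state();print(s['qd'])
a=cv2.resize(camera('side')[:,:,::-1][150:360,170:400],(800,600),interpolation=cv2.INTER_CUBIC)
cv2.imwrite('pics/p4.png',a)
"
```

```text
[-0.0055  0.0207  0.0221  0.0004 -0.0054  0.0009]
```

View pics/p4.png

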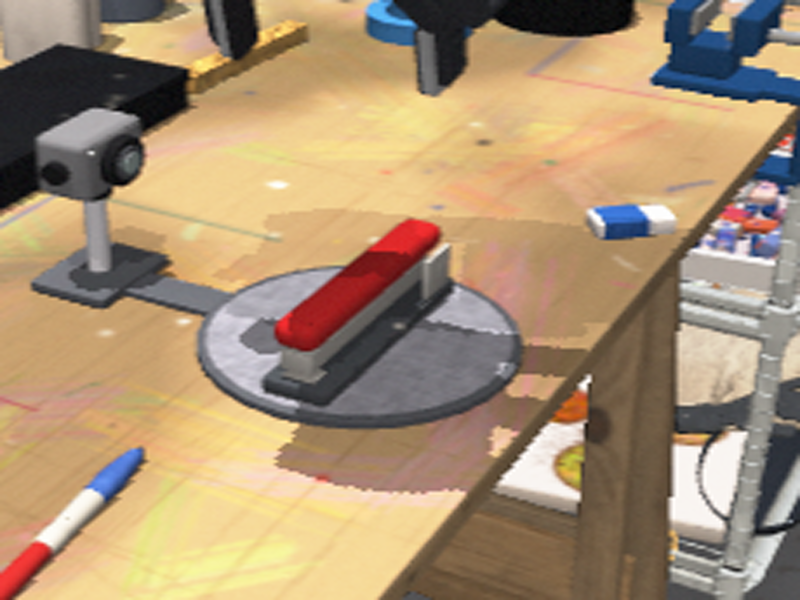

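The stapler stands upright on the middle of the pad, with its base running from (295,390) to (445,290), and the gripper is clear. I'm handing in.

```bash
python3 -c "
from bench import *
print(sign_off())"
```

```text
the job is handed in; nothing more can be done
None
```

The stapler was shown to the lens left side, then nose, then right side, with over a second at each, then set upright on the middle of the pad, released, and handed in at about 19 s. The cheeks in the images showed its nose pointing towards the robot at the start, not away as the brief says, so I went by the cheeks for left, right and nose.

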